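Unclip the round filter cartridge

ROBOT

A 6-joint arm with a two-finger parallel gripper is mounted at the origin on a cart in front of the work surface, level with it; the furniture and walls round the work are solid. World frame = base frame: x ahead of the robot, y to its left, z up, the work surface at z = 0. Lengths are in m, angles in rad, forces in N, time in s.
With the tool pointing down it reaches from about 0.35 to 1 m from the base axis. Payload 7.1 kg.
Tool frame: the origin (TCP) lies between the finger pads; the fingertips stand 14 mm ahead of it and the grasp point (between the pads) lies 5 mm behind it (r.tcp_to_tips is the distance from the TCP to the fingertips, in m); z points along the fingers, y is the direction in which the jaws open and shut (so a half turn about z gives the same grasp; the last joint's range is limited). The gripper opens to 85 mm and grips with 20 to 120 N. Pads are 22 mm wide; open, the fingers measure 114 mm over their backs; the gripper's body (76 mm by 85 mm) begins 54 mm behind the grasp point. The pads swing forward as they close: fully open they stand 13 mm farther back than shut.
Start: joints at [1.283, 0.423, 1.63, -0, 1.089, -0.019], TCP at [0.166, 0.603, 0.245] pointing down, gripper open.
Joint ranges: [-3, 3], [-0.9, 2.11], [0.09, 2.58], [-1.31, 4.45], [0.11, 2.69], [-2.54, 2.54]. Speed limits (rad/s): [2.39, 2.39, 3.01, 3.14, 3.14, 3.14].

INTERFACE

Orientations are given as a unit quaternion [w, x, y, z].
In Python, from bench import r, optics gives the robot as it stands.
- The arm moves only by the tool send_rows, never from a script. Its arguments are lists of equal length, an entry for each row: "slide": the shift along the tool's x, y, z in mm, a list of three; "twist": the turn, a rotation vector about the tool's x, y, z in degrees, a list of three; "claw": the gripper's target within -1 to 1 (fully open at 1, half-way at 0, shut at -1). A call has exactly 8 rows; each row shifts and turns the pose as measured when the row begins, along the tool's axes as they then stand; what a row does not reach is not made up. A row lasts 1/12 s, in which the tool goes at most 41.7 mm and 7.16 degrees, less where a joint would pass 70% of its speed; a pose out of reach is approached as far as the arm can. A call with a gripper value outside its range is refused whole. The fingers move at their own pace and stop on an object; "squeeze" is the grip in N (left out, the last holds). Time passes only in rows, so rows that do not move let the fingers close, or fill a call up. It gives the time, the measured TCP pose, the force and the opening at its end, in the units of the state.
- r.get_obs(): the state, without advancing time (a new reading comes with each control period).
- optics.read_camera(name): name is "scene" or "top"; returns a dict with "frame" (384x512x3 uint8, red, green, blue), "intrinsics" (3x3 intrinsics, pixels), "k1" (the pictures are not rectified: a ray, as slopes to the right and down, at radius r is drawn at 1 + k1 r^2 times it, then the intrinsics apply), "rvec" (rotation vector, rad) and "tvec" (3), from world to camera coordinates, as OpenCV has them. Camera axes: x right, y down, z forward; pixel columns grow to the right and rows downward; lengths in m; the calibration is good to about 2 mm. A picture is of the moment at which its call begins. There is no depth.
- r.finish_job(): hands the job in, once; it reports no verdict.
The state is a dict: "clock": time; "joints": joint angles; "joint_velocities": joint speeds; "tau": joint torques, N m; "position": TCP position; "eef_rot": TCP orientation; "wrist_force": force on the tool from outside, world axes, zero at the start; "ft_torque": the same for the moment, N m; "width": finger opening in m.
Only numpy, scipy, OpenCV 4.12 (cv2) and the standard library are available. Lean on these libraries where they do the work, as an engineer would, in place of code of your own. Each camera call takes 0.05 s, during which the arm holds its last target.

TASK

Two filter cartridges are clipped into small docks on the bench. Pinch the two sprung tabs of the round one together to free it, lift it straight out of its dock and set it down standing upright in the steel tray; leave the square cartridge clipped in its dock.

Things in the scene. Friction and masses are not known exactly. Their poses are not given: they have to be found in the camera images.
- cartridge_round: Filter cartridge to take out: round white canister, 36 mm diameter, 94 mm tall, about 120 g. Origin: centre of underside, z up. On its +y and -y sides an upright grey ridged tab, 24 mm wide, outer faces 58 mm apart, top 72 mm above the underside; pinch it 42 to 70 mm above the underside. Each tab slides in up to 6 mm on a spring (1.5 to 5 N) to a stop, 46 mm over both. Foot 40 (x) x 60 (y) mm.
- dock_round: Grey dock, fixed to the bench, that holds the round cartridge: plate 88 x 108 x 10 mm, well walls up to 34 mm above the bench. Origin: centre of underside on the bench, z up, axes as the cartridge's, which stands on the plate with 2 mm play. Barbs at the tabs' feet sit under the well's rim and free once both tabs are in 5 mm; 15 to 40 N of grip holds them in. Lift over 40 mm to clear.
- cartridge_square: The other cartridge, to be left clipped in its own dock of the same kind: same foot and same tabs on its +y and -y sides, but a square white body 38 x 36 mm with a flat top, 94 mm tall. Origin: centre of its underside, 10 mm above the bench; z up.
- tray: Open steel tray, outside 120 mm (its x) x 110 mm (its y) x 25 mm high, walls and floor 4 mm thick, fixed to the bench. Origin: centre of its underside, on the bench; z up. The docks and the tray may change places from one start to the next.
Mind the look-alikes: they are no part of the job. Leave any pink look-alike of the cartridge_round alone.

How it is judged:
On the way, in this order (a step that is already met when the one before it is completed fails the run):
1. the round cartridge is freed and lifted clear of its dock, held in the fingers (z of cartridge_round in the frame of dock_round above 0.045 m and contact force between the fingers and cartridge_round above 0.5 N), for 0.1 s.
2. it is lowered into the tray while still held (its underside less than 16 mm above the tray's floor) (z of cartridge_round in the frame of tray below 0.02 m and horizontal distance between cartridge_round and tray below 0.06 m and contact force between the fingers and cartridge_round above 0.5 N), for 0.1 s.
At the end, for the whole second after the job is handed in: The round cartridge stands upright (within 0.15 rad), at rest, on the tray's floor: centre within 50 mm of the tray's centre along its x and 45 mm along its y, underside within 8 mm of the floor. The square cartridge is still clipped upright in its dock, moved under 15 mm (x of cartridge_round in the frame of tray between -0.05 and 0.05 m and y of cartridge_round in the frame of tray between -0.045 and 0.045 m and z of cartridge_round in the frame of tray below 0.012 m and angle between each of cartridge_round, cartridge_square's own z axis and vertical below 0.15 rad and linear speed of cartridge_round below 0.02 m/s and height (world z) of cartridge_square below 0.02 m and distance of cartridge_square from where it was at the start of the episode below 0.015 m); the robot touches nothing.
It fails at once if the square cartridge is pulled out of its dock (distance of cartridge_square from where it was at the start of the episode above 0.015 m).
It fails at once if the round cartridge is tipped over (angle between cartridge_round's own z axis and vertical above 0.8 rad).
It also fails if it takes over 38 s, if anything falls off the work surface, if the arm or the gripper's body presses on something with over 40 N, if the wrist force passes 120 N, or if a joint passes its speed limit or range.

## Working session

There is one attempt and no reset: what is moved stays moved. The work goes in short steps, Python scripts to look and compute and a tool call to move; the robot and the scene stay as the last step left them, time stands still between calls to the robot, and variables do not carry over. Pictures are saved under pics/ and viewed, and the job is handed in when it is done.

Besides the shell and the picture viewer there is one more tool, called after "Request:" by a JSON object that holds its "method" and its "body". send_rows: Moves the arm, as the interface text tells. Its arguments: {"type":"object","properties":{"slide":{"type":"array"},"twist":{"type":"array"},"claw":{"type":"array"},"squeeze":{"type":"number"}},"required":["slide","twist","claw"]}

```bash
mkdir -p pics; ls; python3 - <<'E'
from bench import r, optics
import cv2, pickle
print(r.get_obs(), r.tcp_to_tips)
for n in ["scene","top"]:
    d=optics.read_camera(n); pickle.dump(d,open(f"{n}0.pkl","wb"))
    cv2.imwrite(f"pics/{n}0.png",cv2.resize(d["frame"][:,:,::-1],(800,600),interpolation=cv2.INTER_CUBIC))
    print(n,d["intrinsics"],d["k1"],d["rvec"],d["tvec"])
E
```

```text
pics
{'clock': 0.0, 'joints': array([ 1.28298400e+00,  4.23899820e-01,  1.63070224e+00,  6.30521677e-06,
        1.08859589e+00, -1.90093962e-02]), 'joint_velocities': array([-1.25130401e-03,  1.70262659e-03, -3.51142451e-04,  9.01095535e-04,
        5.82620335e-05, -1.66133981e-03]), 'tau': array([ 8.79059407e-04, -5.57388425e+01, -2.81742293e+01,  2.55091965e-05,
        7.25059159e-03, -1.10042757e-05]), 'position': array([0.16581348, 0.60204885, 0.24450404]), 'eef_rot': array([-1.25411862e-04,  1.33998604e-01,  9.90981195e-01, -7.92796016e-04]), 'wrist_force': array([-0.06288084,  0.39666056, -0.32985051]), 'ft_torque': array([-0.07866018, -0.01998853,  0.02235398]), 'width': 0.08519644093272234} 0.014
scene [[377.36183254   0.         256.23275084]
 [  0.         377.36183254 193.96147674]
 [  0.           0.           1.        ]] -0.09571091053837782 [ 0.32839741 -2.97238922  0.7187077 ] [0.5711804  0.07907507 1.05046815]
top [[454.50718732   0.         256.862618  ]
 [  0.         454.50718732 191.92865053]
 [  0.           0.           1.        ]] -0.05489076129098558 [ 2.20965998 -2.17071899  0.06385289] [0.0312768  0.55435776 1.20923546]
```

```bash
sleep 1
```

```text
(no output)
```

View pics/scene0.png

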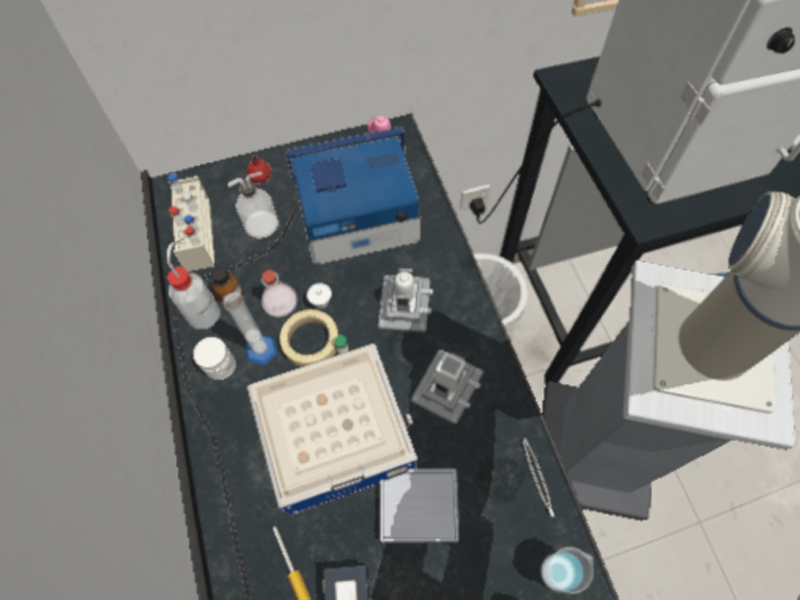

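View pics/top0.png

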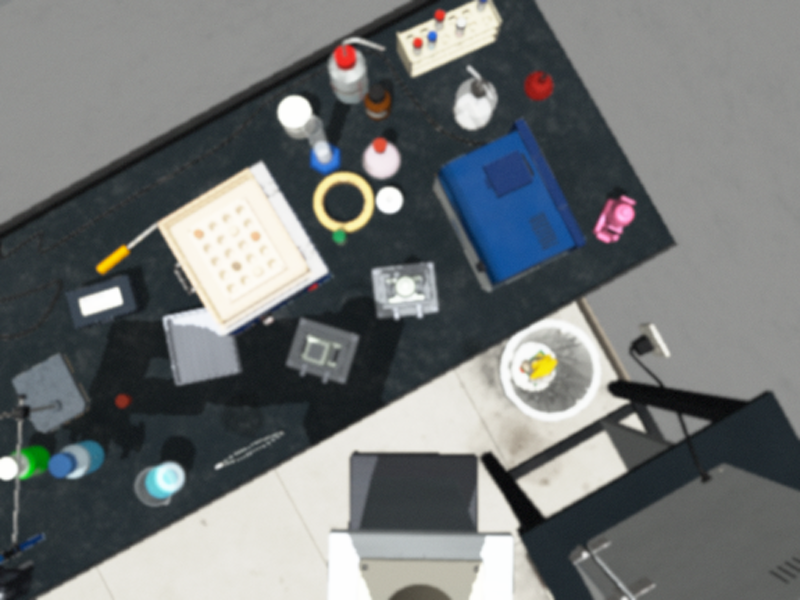

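```bash
cat > h.py <<'E'
import numpy as np, cv2, pickle
def proj(d,P):
    P=np.atleast_2d(np.asarray(P,float))
    D=np.array([d["k1"],0,0,0,0.])
    return cv2.projectPoints(P.reshape(-1,1,3),np.array(d["rvec"],float),np.array(d["tvec"],float),d["intrinsics"],D)[0].reshape(-1,2)
def back(d,uv,z):
    uv=np.atleast_2d(np.asarray(uv,float))
    D=np.array([d["k1"],0,0,0,0.])
    n=cv2.undistortPoints(uv.reshape(-1,1,2),d["intrinsics"],D).reshape(-1,2)
    R=cv2.Rodrigues(np.array(d["rvec"],float))[0]; t=np.array(d["tvec"],float).reshape(3)
    C=-R.T@t; ray=np.c_[n,np.ones(len(n))]@R
    return C+ray*((z-C[2])/ray[:,2])[:,None]
def load(n): return pickle.load(open(n,"rb"))
E
python3 - <<'E'
from h import *
t=load("top0.pkl"); s=load("scene0.pkl")
f=512/800
for n,u in dict(round=(405,288),square=(323,350),tray=(203,347)).items(): print(n,back(t,np.array(u)*f,0.03))
for n,u in dict(round=(404,300),square=(450,375),tray=(419,505)).items(): print(n,back(s,np.array(u)*f,0.03))
a=t["frame"][160:260,225:295,::-1]; a=t["frame"][165:255,95:295,::-1]
cv2.imwrite("pics/c_top.png",cv2.resize(a,None,fx=4,fy=4,interpolation=cv2.INTER_CUBIC))
a=s["frame"][165:275,235:315,::-1]
cv2.imwrite("pics/c_scene.png",cv2.resize(a,None,fx=5,fy=5,interpolation=cv2.INTER_CUBIC))
E
```

```text
round [[0.57337348 0.03522137 0.03      ]]
square [[0.4651238  0.17289362 0.03      ]]
tray [[0.46626356 0.37853708 0.03      ]]
round [[0.56876469 0.04331976 0.03      ]]
square [[0.46071991 0.16708085 0.03      ]]
tray [[0.4674507  0.38841971 0.03      ]]
```

View pics/c_top.png

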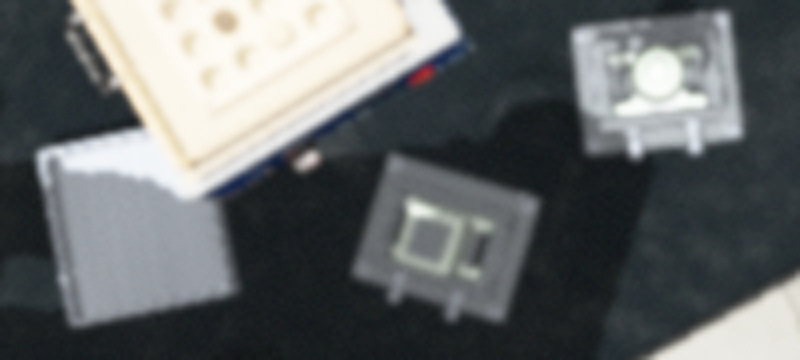

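View pics/c_scene.png

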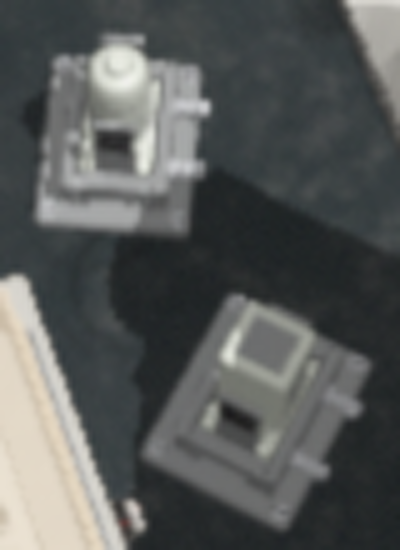

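```bash
cat > fit.py <<'E'
from h import *
from scipy.optimize import least_squares
t=load("top0.pkl"); s=load("scene0.pkl")
def rect(p,lx,ly,z):
    x,y,a=p; c,sn=np.cos(a),np.sin(a)
    return np.array([[x+c*u-sn*v,y+sn*u+c*v,z] for u,v in [(lx/2,ly/2),(lx/2,-ly/2),(-lx/2,-ly/2),(-lx/2,ly/2)]])
# corner order: (+x,+y)=image TL in top, (+x,-y)=TR, (-x,-y)=BR, (-x,+y)=BL
T=lambda L: np.array(L)/4+[95,165]-0.375
S=lambda L: np.array(L)/5+[235,165]-0.4
def fit(name,p0,lx,ly,z,tc,sc):
    def res(p,w=(1,1)):
        R=rect(p,lx,ly,z); o=[]
        if tc is not None:o.append((proj(t,R)-tc).ravel())
        if sc is not None:o.append((proj(s,R)-sc).ravel())
        return np.concatenate(o)
    q=least_squares(res,p0); print(name,q.x,np.degrees(q.x[2]),np.abs(q.fun).max(), q.fun.round(1)); return q.x
rd=fit("round",[.57,.035,0],.088,.108,.01,T([(572,25),(733,12),(745,138),(585,158)]),None)
sq=fit("square",[.465,.17,0.3],.088,.108,.01,T([(390,153),(540,198),(502,325),(350,277)]),None)
tr=fit("tray",[.466,.38,0],.12,.11,.025,T([(38,150),(205,120),(240,292),(72,327)]),None)
tr2=fit("tray2",[.466,.38,0],.11,.12,.025,T([(38,150),(205,120),(240,292),(72,327)]),None)
def draw(d,off,k,h,w,fn,items):
    im=cv2.resize(d["frame"][off[1]:off[1]+h,off[0]:off[0]+w,::-1],None,fx=k,fy=k,interpolation=cv2.INTER_CUBIC)
    for P,col in items:
        u=((proj(d,P)-off+.5)*k-.5)
        cv2.polylines(im,[np.int32(np.round(u*16))],True,col,1,cv2.LINE_AA,4)
    cv2.imwrite(fn,im)
it=[]
for p in (rd,sq):
    it+=[(rect(p,.088,.108,.01),(0,0,255)),(rect(p,.088,.108,.0),(0,255,255)),(rect(p,.024,.058,.082),(0,255,0)),(rect(p,.036,.036,.104),(255,0,255))]
it+=[(rect(tr,.12,.11,.025),(0,0,255)),(rect(tr,.12,.11,0),(0,255,255))]
draw(t,np.array([95,165]),4,90,200,"pics/o_top%s.png"%1,it)
draw(s,np.array([220,160]),4,110,100,"pics/o_scene1.png",it)
draw(s,np.array([150,220]),4,130,160,"pics/o_scene2.png",it)
E
python3 fit.py
```

```text
round [0.57197069 0.03480468 0.11771935] 6.744822101488932 0.6123876581412162 [ 0.3  0.5 -0.4 -0.2 -0.1  0.4  0.2 -0.6]
square [ 0.46440116  0.17711926 -0.2788392 ] -15.976309306278011 0.31097765639046315 [-0.3 -0.1  0.2  0.3  0.1 -0.2 -0.   0. ]
tray [0.47136775 0.38191314 0.22061829] 12.640497169522703 1.1475615736478915 [ 1.1  0.2 -0.8 -0.5 -1.1  0.4  0.8 -0.1]
tray2 [0.47132377 0.38192674 0.21843654] 12.515492083914445 2.3698227661465694 [-0.3  2.4  1.4  1.   0.3 -1.7 -1.4 -1.6]
```

View pics/o_top1.png

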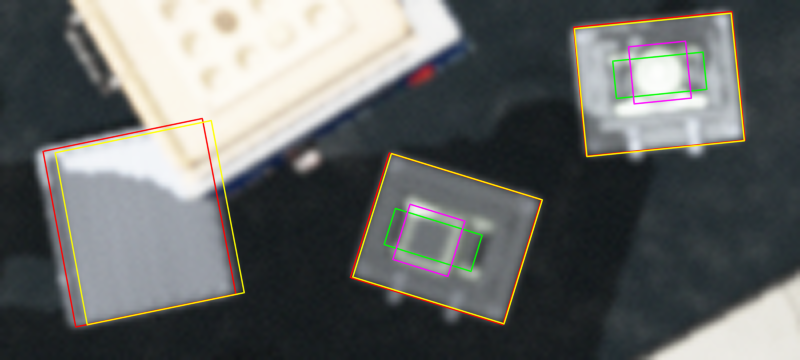

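View pics/o_scene1.png

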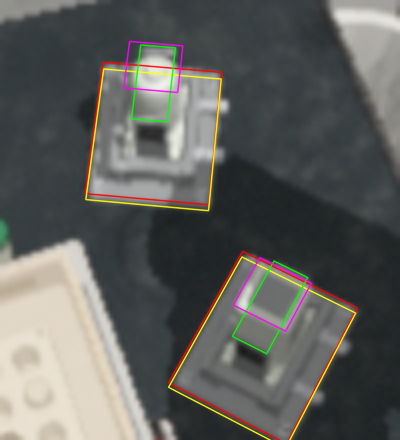

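View pics/o_scene2.png

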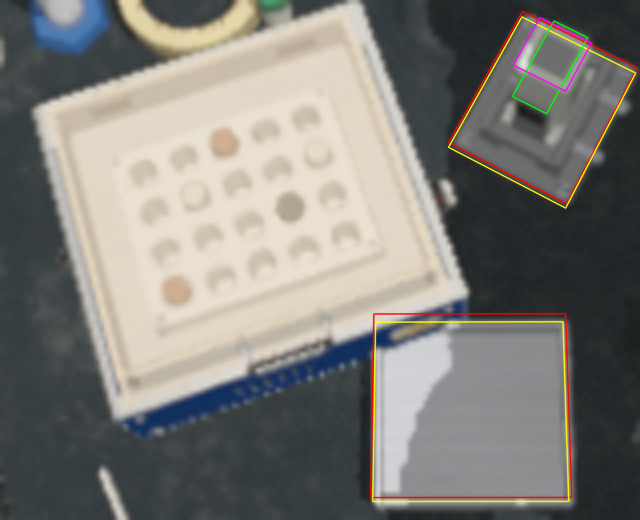

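```bash
python3 - <<'E'
from h import *
t=load("top0.pkl"); s=load("scene0.pkl")
a=np.array([(195,195)])/4+[95,165]; b=np.array([(467,292)])/4+[150,220]
for z in np.arange(0,.2,.02): print(z.round(2),back(t,a,z)[0,:2].round(3),back(s,b,z)[0,:2].round(3))
from bench import r
from scipy.spatial.transform import Rotation as R
o=r.get_obs();q=o["eef_rot"];M=R.from_quat([*q[1:],q[0]]).as_matrix();print(M.round(3))
E
```

```text
0.0 [0.489 0.35 ] [0.487 0.311]
0.02 [0.489 0.345] [0.487 0.315]
0.04 [0.489 0.34 ] [0.486 0.319]
0.06 [0.489 0.335] [0.485 0.324]
0.08 [0.489 0.329] [0.485 0.328]
0.1 [0.489 0.324] [0.484 0.332]
0.12 [0.489 0.319] [0.483 0.337]
0.14 [0.488 0.314] [0.482 0.341]
0.16 [0.488 0.309] [0.482 0.346]
0.18 [0.488 0.304] [0.481 0.35 ]
[[-0.964  0.266 -0.   ]
 [ 0.266  0.964 -0.001]
 [ 0.    -0.001 -1.   ]]
```

Round cartridge: top view (405,288) of 800x600, round white top with a knob, in a dock. The others don't fit: the square one at (323,350) has a flat square top, the pink one at (617,215) is the wrong colour, and the lid at (389,200) isn't docked. The crop confirms this. The tray is at (203,347), and a roughly 80 mm tall box overlaps its corner. Moving now.

Request:
{"method": "send_rows", "body": {"slide": [[0,0,0],[0,0,0],[0,0,0],[0,0,0],[-15,-27,0],[-20,-36,0],[-20,-36,0],[-20,-36,0]], "twist": [[0,0,-5.5],[0,0,-5.5],[0,0,-5.5],[0,0,-5.5],[0,0,0],[0,0,0],[0,0,0],[0,0,0]], "claw": [1,1,1,1,1,1,1,1], "squeeze": 30}}

```text
clock: 0.77
position: [0.2559, 0.4788, 0.241]
eef_rot: [-0.001, -0.072, 0.997, -0.002]
wrist_force: [1.3, -0.0, -0.7]
width: 0.0853
```

```bash
cat > go.py <<'E'
import sys,numpy as np
from bench import r
from scipy.spatial.transform import Rotation as R
x,y,z,a=map(float,sys.argv[1:5]); a=np.radians(a)
o=r.get_obs();q=o["eef_rot"];M=R.from_quat([*q[1:],q[0]]).as_matrix()
G=np.array([[-np.cos(a),-np.sin(a),0],[-np.sin(a),np.cos(a),0],[0,0,-1]]).T
print("clock",o["clock"].round(2),"pos",o["position"].round(4),"w",round(o["width"],4),"F",o["wrist_force"].round(1),"q",o["joints"].round(2))
d=np.array([x,y,z])-o["position"]
print("tool slide mm",(M.T@d*1e3).round(1),"| in goal frame",(G.T@d*1e3).round(1),"twist deg",np.degrees(R.from_matrix(M.T@G).as_rotvec()).round(2))
E
python3 go.py 0.572 0.035 0.2 6.7
```

```text
Traceback (most recent call last):
  File "go.py", line 7, in <module>
    print("clock",o["clock"].round(2),"pos",o["position"].round(4),"w",round(o["width"],4),"F",o["wrist_force"].round(1),"q",o["joints"].round(2))
                  ^^^^^^^^^^^^^^^^
AttributeError: 'float' object has no attribute 'round'
```

```bash
sed -i 's/o\["clock"\].round(2)/round(o["clock"],2)/' go.py; python3 go.py 0.572 0.035 0.2 6.7
```

```text
clock 0.77 pos [0.2559 0.4788 0.241 ] w 0.0853 F [ 1.3 -0.  -0.7] q [ 1.06  0.31  1.81  0.    1.02 -0.66]
tool slide mm [-248.8 -484.6   41.7] | in goal frame [-262.1 -477.6   41. ] twist deg [-0.19 -0.18  1.6 ]
```

Request:
{"method": "send_rows", "body": {"slide": [[-19,-36,0],[-19,-36,0],[-19,-36,0],[-19,-36,0],[-19,-36,0],[-19,-36,0],[-19,-36,0],[-19,-36,0]], "twist": [[0,0,1],[0,0,0.5],[0,0,0],[0,0,0],[0,0,0],[0,0,0],[0,0,0],[0,0,0]], "claw": [1,1,1,1,1,1,1,1]}}

```text
clock: 1.43
position: [0.4432, 0.2022, 0.2402]
eef_rot: [-0.002, -0.06, 0.998, -0.003]
wrist_force: [0.5, 0.9, 0.5]
width: 0.0851
```

```bash
python3 go.py 0.572 0.035 0.2 6.7
```

```text
clock 1.43 pos [0.4432 0.2022 0.2402] w 0.0851 F [0.5 0.9 0.5] q [ 0.41  0.23  1.93 -0.    0.99 -1.28]
tool slide mm [-107.9 -181.3   40.5] | in goal frame [-108.4 -181.1   40.2] twist deg [-0.29 -0.3   0.23]
```

Request:
{"method": "send_rows", "body": {"slide": [[-20,-34,4],[-20,-34,5],[-20,-34,5],[-20,-34,5],[-15,-25,5],[-8,-14,5],[-4,-6,4],[0,0,0]], "twist": [[-0.2,-0.2,0.2],[0,0,0],[0,0,0],[0,0,0],[0,0,0],[0,0,0],[0,0,0],[0,0,0]], "claw": [1,1,1,1,1,1,1,1]}}

```text
clock: 2.1
position: [0.578, 0.0178, 0.2048]
eef_rot: [-0.0, -0.054, 0.999, -0.001]
wrist_force: [-0.3, -0.1, 0.1]
width: 0.0854
```

```bash
python3 go.py 0.572 0.035 0.15 6.7; python3 - <<'E'
from bench import optics
import cv2,pickle
for n,o in [("top",(180,130,330,240)),("scene",(200,130,320,250))]:
    d=optics.read_camera(n); pickle.dump(d,open(n+"1.pkl","wb"))
    cv2.imwrite(f"pics/{n}1.png",cv2.resize(d["frame"][o[1]:o[3],o[0]:o[2],::-1],None,fx=4,fy=4,interpolation=cv2.INTER_CUBIC))
E
```

```text
clock 2.1 pos [0.578  0.0178 0.2048] w 0.0854 F [-0.3 -0.1  0.1] q [ 0.01  0.41  1.77 -0.    0.97 -1.67]
tool slide mm [ 4.  17.8 54.8] | in goal frame [ 3.9 17.8 54.8] twist deg [-0.12 -0.04 -0.49]
```

View pics/scene1.png

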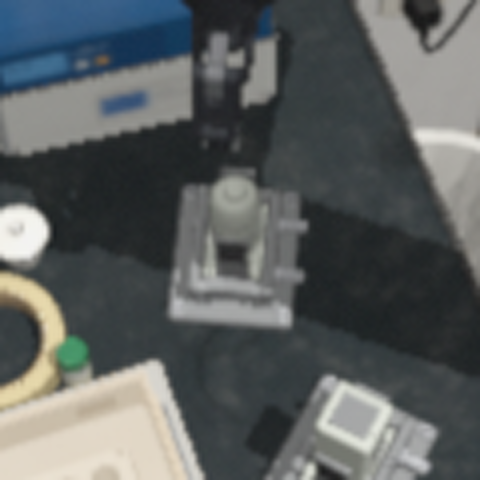

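View pics/top1.png

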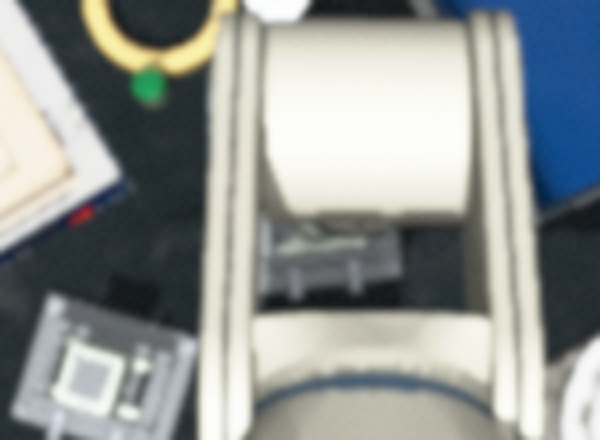

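Request:
{"method": "send_rows", "body": {"slide": [[4,18,0],[0,0,0],[0,0,10],[0,0,15],[0,0,10],[0,0,5],[0,0,0],[0,0,0]], "twist": [[0,0,-0.5],[0,0,0],[0,0,0],[0,0,0],[0,0,0],[0,0,0],[0,0,0],[0,0,0]], "claw": [1,1,1,1,1,1,1,1]}}

```text
clock: 2.87
position: [0.5675, 0.0435, 0.164]
eef_rot: [-0.0, -0.064, 0.998, -0.001]
wrist_force: [0.7, 0.4, 0.2]
width: 0.0853
```

```bash
python3 go.py 0.572 0.035 0.15 6.7; python3 - <<'E'
from bench import optics
import cv2,pickle
for n,o in [("top",(180,130,330,240)),("scene",(200,130,320,250))]:
    d=optics.read_camera(n); pickle.dump(d,open(n+"2.pkl","wb"))
    cv2.imwrite(f"pics/{n}2.png",cv2.resize(d["frame"][o[1]:o[3],o[0]:o[2],::-1],None,fx=4,fy=4,interpolation=cv2.INTER_CUBIC))
E
```

```text
clock 2.87 pos [0.5675 0.0435 0.164 ] w 0.0853 F [0.7 0.4 0.2] q [ 0.06  0.45  1.81 -0.    0.88 -1.64]
tool slide mm [-3.4 -9.  14. ] | in goal frame [-3.5 -9.  14. ] twist deg [-0.07 -0.03  0.61]
```

View pics/scene2.png

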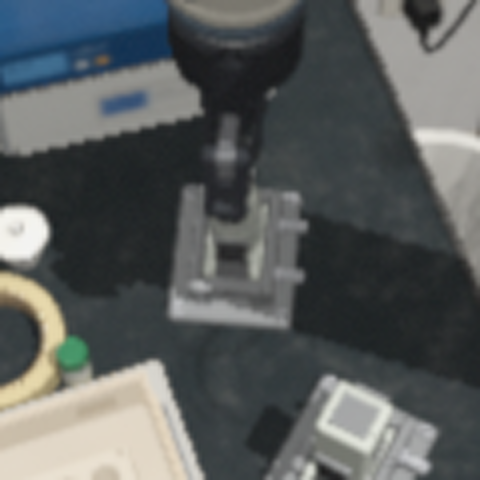

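Request:
{"method": "send_rows", "body": {"slide": [[-2,-5,4],[-0.5,-1,4],[0,0,0],[0,0,0],[0,0,0],[0,0,0],[0,0,0],[0,0,0]], "twist": [[0,0,0.4],[0,0,0],[0,0,0],[0,0,0],[0,0,0],[0,0,0],[0,0,0],[0,0,0]], "claw": [1,1,1,1,1,1,1,1]}}

```text
clock: 3.63
position: [0.5729, 0.0364, 0.1574]
eef_rot: [0.002, -0.059, 0.998, -0.001]
wrist_force: [0.4, 0.0, 0.5]
width: 0.0855
```

```bash
python3 go.py 0.572 0.035 0.058 6.7; python3 - <<'E'
from fit import *
f=lambda L: np.array(L)/4+[220,160]-.4
fit("round scene",[.57,.035,.1],.088,.108,.01,None,f([(86,195),(104,63),(220,73),(208,207)]))
E
```

```text
clock 3.63 pos [0.5729 0.0364 0.1574] w 0.0855 F [0.4 0.  0.5] q [ 0.04  0.46  1.81 -0.    0.87 -1.64]
tool slide mm [ 1.4 -1.1 99.4] | in goal frame [ 1.1 -1.2 99.4] twist deg [-0.09  0.21  0.08]
round [0.57197069 0.03480468 0.11771935] 6.744822101488932 0.6123876581412162 [ 0.3  0.5 -0.4 -0.2 -0.1  0.4  0.2 -0.6]
square [ 0.46440116  0.17711926 -0.2788392 ] -15.976309306278011 0.31097765639046315 [-0.3 -0.1  0.2  0.3  0.1 -0.2 -0.   0. ]
tray [0.47136775 0.38191314 0.22061829] 12.640497169522703 1.1475615736478915 [ 1.1  0.2 -0.8 -0.5 -1.1  0.4  0.8 -0.1]
tray2 [0.47132377 0.38192674 0.21843654] 12.515492083914445 2.3698227661465694 [-0.3  2.4  1.4  1.   0.3 -1.7 -1.4 -1.6]
round scene [0.57153067 0.03607122 0.11787223] 6.753581449247124 0.35861701537101 [-0.3 -0.  -0.3  0.1  0.4  0.1  0.2 -0.2]
```

Request:
{"method": "send_rows", "body": {"slide": [[0.7,-0.6,10],[0,0,14],[0,0,14],[0,0,14],[0,0,12],[0,0,7],[0,0,3],[0,0,0]], "twist": [[0,0.2,0],[0,0,0],[0,0,0],[0,0,0],[0,0,0],[0,0,0],[0,0,0],[0,0,0]], "claw": [1,1,1,1,1,1,1,1]}}

```text
clock: 4.3
position: [0.5724, 0.0357, 0.0778]
eef_rot: [0.0, -0.059, 0.998, -0.001]
wrist_force: [-0.9, 0.4, -0.2]
width: 0.0855
```

```bash
python3 go.py 0.572 0.0355 0.058 6.7;  python3 - <<'E'
from bench import optics
import cv2,pickle
for n,o in [("top",(180,130,330,240)),("scene",(200,130,320,250))]:
    d=optics.read_camera(n); pickle.dump(d,open(n+"3.pkl","wb"))
    cv2.imwrite(f"pics/{n}3.png",cv2.resize(d["frame"][o[1]:o[3],o[0]:o[2],::-1],None,fx=4,fy=4,interpolation=cv2.INTER_CUBIC))
E
```

```text
clock 4.3 pos [0.5724 0.0357 0.0778] w 0.0855 F [-0.9  0.4 -0.2] q [ 0.04  0.59  1.84 -0.    0.72 -1.65]
tool slide mm [ 0.5 -0.1 19.8] | in goal frame [ 0.5 -0.2 19.8] twist deg [-0.09  0.04  0.11]
```

View pics/scene3.png

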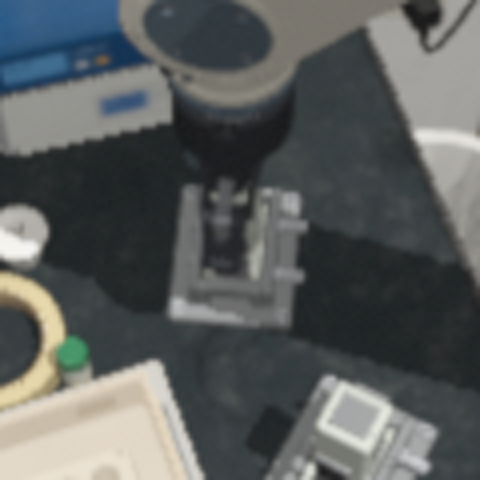

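Request:
{"method": "send_rows", "body": {"slide": [[0.3,0,4],[0,0,5],[0,0,4],[0,0,3],[0,0,1],[0,0,0],[0,0,0],[0,0,0]], "twist": [[0,0,0],[0,0,0],[0,0,0],[0,0,0],[0,0,0],[0,0,0],[0,0,0],[0,0,0]], "claw": [1,1,1,1,1,1,1,1]}}

```text
clock: 5.07
position: [0.5747, 0.0357, 0.0625]
eef_rot: [0.004, -0.059, 0.998, -0.001]
wrist_force: [1.3, 0.2, 0.4]
width: 0.0855
```

```bash
python3 go.py 0.572 0.0355 0.058 6.7
```

```text
clock 5.07 pos [0.5747 0.0357 0.0625] w 0.0855 F [1.3 0.2 0.4] q [ 0.04  0.61  1.84 -0.    0.68 -1.65]
tool slide mm [2.7 0.1 4.4] | in goal frame [2.7 0.1 4.5] twist deg [-0.12  0.4   0.11]
```

Request:
{"method": "send_rows", "body": {"slide": [[1.2,0,2],[0.6,0,1],[0,0,0],[0,0,0],[0,0,0],[0,0,0],[0,0,0],[0,0,0]], "twist": [[0,0.3,0],[0,0,0],[0,0,0],[0,0,0],[0,0,0],[0,0,0],[0,0,0],[0,0,0]], "claw": [1,1,0.6,0.6,0.5,0.5,0.5,0.5], "squeeze": 28}}

```text
clock: 5.73
position: [0.573, 0.0355, 0.0596]
eef_rot: [0.001, -0.059, 0.998, -0.001]
wrist_force: [0.4, 0.6, 0.0]
width: 0.0643
```

```bash
python3 go.py 0.572 0.0355 0.058 6.7
```

```text
clock 5.73 pos [0.573  0.0355 0.0596] w 0.0643 F [0.4 0.6 0. ] q [ 0.04  0.62  1.84 -0.    0.68 -1.64]
tool slide mm [1.  0.1 1.6] | in goal frame [1.  0.1 1.6] twist deg [-0.13  0.12  0.11]
```

Aligned within 1 mm, so I'll close on the tabs.

Request:
{"method": "send_rows", "body": {"slide": [[0,0,0],[0,0,0],[0,0,0],[0,0,0],[0,0,0],[0,0,0],[0,0,0],[0,0,0]], "twist": [[0,0,0],[0,0,0],[0,0,0],[0,0,0],[0,0,0],[0,0,0],[0,0,0],[0,0,0]], "claw": [0.3,0.2,0,-0.2,-0.4,-0.5,-0.5,-0.5], "squeeze": 28}}

```text
clock: 6.4
position: [0.5735, 0.0358, 0.0612]
eef_rot: [0.002, -0.059, 0.998, -0.001]
wrist_force: [-0.3, 0.3, 2.1]
width: 0.0425
```

```bash
python3 go.py 0.572 0.0355 0.058 6.7
```

```text
clock 6.4 pos [0.5735 0.0358 0.0612] w 0.0425 F [-0.3  0.3  2.1] q [ 0.04  0.62  1.84 -0.    0.68 -1.65]
tool slide mm [ 1.5 -0.1  3.2] | in goal frame [ 1.5 -0.1  3.2] twist deg [-0.11  0.18  0.12]
```

Request:
{"method": "send_rows", "body": {"slide": [[0,0,0],[0,0,0],[0,0,0],[0,0,0],[0,0,0],[0,0,0],[0,0,0],[0,0,0]], "twist": [[0,0,0],[0,0,0],[0,0,0],[0,0,0],[0,0,0],[0,0,0],[0,0,0],[0,0,0]], "claw": [-0.5,-0.5,-0.5,-0.5,-0.5,-0.5,-0.5,-0.5]}}

```text
clock: 7.07
position: [0.5735, 0.0358, 0.0612]
eef_rot: [0.002, -0.059, 0.998, -0.001]
wrist_force: [0.7, 0.7, 1.9]
width: 0.0424
```

```bash
python3 go.py 0.572 0.0355 0.058 6.7; python3 - <<'E'
from bench import optics
import cv2,pickle
for n,o in [("scene",(200,130,320,250))]:
    d=optics.read_camera(n); pickle.dump(d,open(n+"4.pkl","wb"))
    cv2.imwrite(f"pics/{n}4.png",cv2.resize(d["frame"][o[1]:o[3],o[0]:o[2],::-1],None,fx=5,fy=5,interpolation=cv2.INTER_CUBIC))
E
```

```text
clock 7.07 pos [0.5735 0.0358 0.0612] w 0.0424 F [0.7 0.7 1.9] q [ 0.04  0.62  1.84 -0.    0.69 -1.65]
tool slide mm [ 1.5 -0.1  3.2] | in goal frame [ 1.5 -0.1  3.2] twist deg [-0.11  0.17  0.11]
```

View pics/scene4.png

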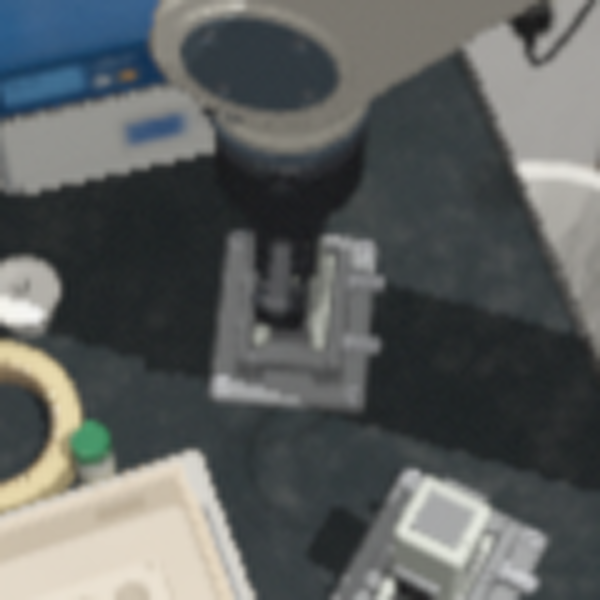

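Request:
{"method": "send_rows", "body": {"slide": [[0,0,-2],[0,0,-3],[0,0,-4],[0,0,-5],[0,0,-6],[0,0,-6],[0,0,-6],[0,0,-4]], "twist": [[0,0,0],[0,0,0],[0,0,0],[0,0,0],[0,0,0],[0,0,0],[0,0,0],[0,0,0]], "claw": [-0.5,-0.5,-0.5,-0.5,-0.5,-0.5,-0.5,-0.5]}}

```text
clock: 7.78
position: [0.5722, 0.0357, 0.0992]
eef_rot: [0.0, -0.059, 0.998, -0.001]
wrist_force: [0.8, -0.3, -1.5]
width: 0.0424
```

```bash
python3 go.py 0.572 0.0355 0.2 6.7; python3 - <<'E'
from bench import optics
import cv2,pickle
for n,o in [("scene",(200,130,320,250))]:
    d=optics.read_camera(n); pickle.dump(d,open(n+"5.pkl","wb"))
    cv2.imwrite(f"pics/{n}5.png",cv2.resize(d["frame"][o[1]:o[3],o[0]:o[2],::-1],None,fx=5,fy=5,interpolation=cv2.INTER_CUBIC))
E
```

```text
clock 7.78 pos [0.5722 0.0357 0.0992] w 0.0424 F [ 0.8 -0.3 -1.5] q [ 0.04  0.55  1.83 -0.    0.76 -1.65]
tool slide mm [   0.3   -0.4 -100.8] | in goal frame [   0.3   -0.2 -100.8] twist deg [-0.11  0.01  0.11]
```

View pics/scene5.png

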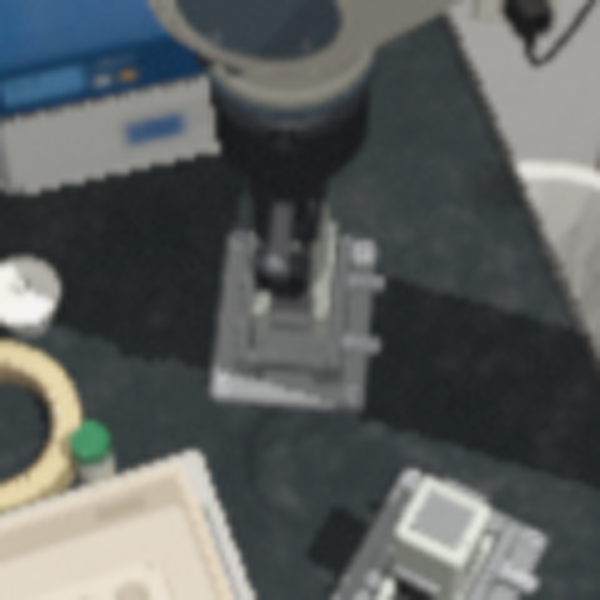

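The cartridge came free: it rises with the fingers and the wrist reads −1.5 N, which matches its weight. Continuing the lift.

Request:
{"method": "send_rows", "body": {"slide": [[0,0,-10],[0,0,-15],[0,0,-18],[0,0,-20],[0,0,-18],[0,0,-10],[0,0,-4],[0,0,0]], "twist": [[0,0,0],[0,0,0],[0,0,0],[0,0,0],[0,0,0],[0,0,0],[0,0,0],[0,0,0]], "claw": [-0.5,-0.5,-0.5,-0.5,-0.5,-0.5,-0.5,-0.5]}}

```text
clock: 8.5
position: [0.5717, 0.0359, 0.2026]
eef_rot: [0.0, -0.059, 0.998, -0.001]
wrist_force: [-0.0, -0.5, -1.3]
width: 0.0424
```

```bash
python3 go.py 0.443 0.391 0.2 12.6; python3 - <<'E'
from fit import *
f=lambda L: np.array(L)/4+[150,220]-.4
fit("tray scene",[.47,.385,.2],.12,.11,.025,None,f([(372,500),(373,316),(567,316),(574,503)]))
E
```

```text
clock 8.5 pos [0.5717 0.0359 0.2026] w 0.0424 F [-0.  -0.5 -1.3] q [ 0.04  0.4   1.78 -0.    0.96 -1.65]
tool slide mm [ 85.6 367.8   1.8] | in goal frame [ 48.1 374.6   2.6] twist deg [-0.11  0.04 -5.79]
round [0.57197069 0.03480468 0.11771935] 6.744822101488932 0.6123876581412162 [ 0.3  0.5 -0.4 -0.2 -0.1  0.4  0.2 -0.6]
square [ 0.46440116  0.17711926 -0.2788392 ] -15.976309306278011 0.31097765639046315 [-0.3 -0.1  0.2  0.3  0.1 -0.2 -0.   0. ]
tray [0.47136775 0.38191314 0.22061829] 12.640497169522703 1.1475615736478915 [ 1.1  0.2 -0.8 -0.5 -1.1  0.4  0.8 -0.1]
tray2 [0.47132377 0.38192674 0.21843654] 12.515492083914445 2.3698227661465694 [-0.3  2.4  1.4  1.   0.3 -1.7 -1.4 -1.6]
tray scene [0.47008664 0.38378917 0.21906841] 12.551695390272878 0.5317819963554484 [-0.1  0.2  0.5  0.2 -0.   0.2 -0.3 -0.5]
```

Request:
{"method": "send_rows", "body": {"slide": [[2,10,0],[4,20,0],[4,30,0],[4,32,0],[4,32,0],[4,32,0],[4,32,0],[4,32,0]], "twist": [[0,0,-1],[0,0,-1.5],[0,0,-1.5],[0,0,-1],[0,0,0],[0,0,0],[0,0,0],[0,0,0]], "claw": [-0.5,-0.5,-0.5,-0.5,-0.5,-0.5,-0.5,-0.5]}}

```text
clock: 9.17
position: [0.4937, 0.2512, 0.1943]
eef_rot: [-0.005, -0.103, 0.995, -0.002]
wrist_force: [0.8, 0.1, -1.9]
width: 0.0422
```

```bash
python3 go.py 0.4435 0.389 0.2 12.6
```

```text
clock 9.17 pos [0.4937 0.2512 0.1943] w 0.0422 F [ 0.8  0.1 -1.9] q [ 0.45  0.39  1.82 -0.    0.94 -1.33]
tool slide mm [ 20.9 145.2  -6. ] | in goal frame [ 18.9 145.5  -5.7] twist deg [-0.2  -0.6  -0.76]
```

Request:
{"method": "send_rows", "body": {"slide": [[4,30,-1],[4,26,-1],[3,22,-1],[2,16,-1],[1,10,0],[0,5,0],[0,0,0],[0,0,0]], "twist": [[0,-0.3,-0.4],[0,0,0],[0,0,0],[0,0,0],[0,0,0],[0,0,0],[0,0,0],[0,0,0]], "claw": [-0.5,-0.5,-0.5,-0.5,-0.5,-0.5,-0.5,-0.5]}}

```text
clock: 9.83
position: [0.4437, 0.3656, 0.1885]
eef_rot: [-0.01, -0.114, 0.993, -0.005]
wrist_force: [0.2, 0.3, -1.9]
width: 0.0421
```

```bash
python3 go.py 0.4435 0.389 0.1 12.6; python3 - <<'E'
from bench import optics
import cv2,pickle
for n,o in [("scene",(180,200,330,330)),("top",(80,150,240,270))]:
    d=optics.read_camera(n); pickle.dump(d,open(n+"6.pkl","wb"))
    cv2.imwrite(f"pics/{n}6.png",cv2.resize(d["frame"][o[1]:o[3],o[0]:o[2],::-1],None,fx=4,fy=4,interpolation=cv2.INTER_CUBIC))
E
```

```text
clock 9.83 pos [0.4437 0.3656 0.1885] w 0.0421 F [ 0.2  0.3 -1.9] q [ 0.67  0.43  1.77  0.    0.96 -1.13]
tool slide mm [-7.  23.5 88.2] | in goal frame [-4.9 22.9 88.5] twist deg [-0.45 -1.17  0.49]
```

View pics/scene6.png

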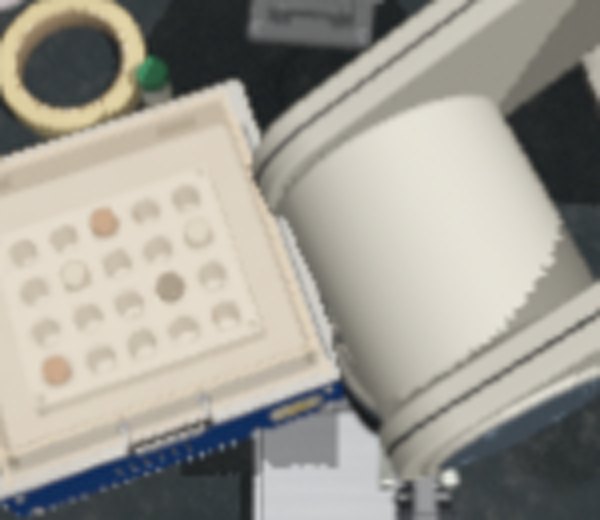

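View pics/top6.png

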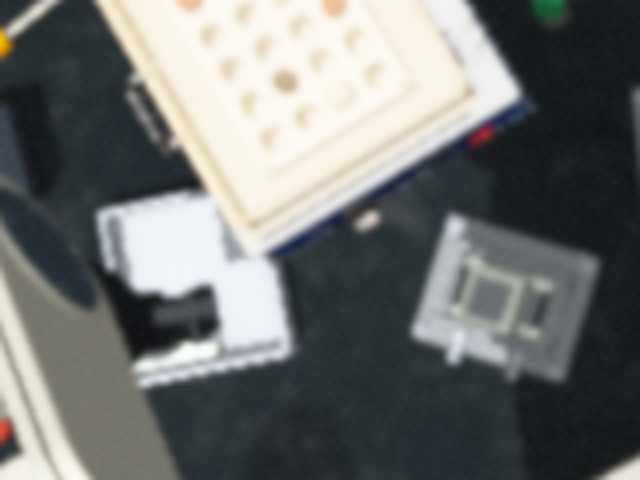

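Request:
{"method": "send_rows", "body": {"slide": [[-2,6,0],[-2,8,0],[-1,4,5],[0,1,10],[0,0,12],[0,0,12],[0,0,6],[0,0,0]], "twist": [[-0.2,-0.5,0.2],[-0.2,-0.4,0.2],[0,0,0],[0,0,0],[0,0,0],[0,0,0],[0,0,0],[0,0,0]], "claw": [-0.5,-0.5,-0.5,-0.5,-0.5,-0.5,-0.5,-0.5]}}

```text
clock: 10.6
position: [0.4465, 0.384, 0.1389]
eef_rot: [-0.001, -0.107, 0.994, -0.0]
wrist_force: [-0.6, -0.8, -2.2]
width: 0.0419
```

```bash
python3 go.py 0.4435 0.389 0.1 12.6
```

```text
clock 10.6 pos [0.4465 0.384  0.1389] w 0.0419 F [-0.6 -0.8 -2.2] q [ 0.69  0.51  1.78  0.    0.85 -1.1 ]
tool slide mm [ 1.8  5.5 38.9] | in goal frame [ 1.8  5.5 38.9] twist deg [-0.   -0.13 -0.28]
```

Request:
{"method": "send_rows", "body": {"slide": [[1,3,8],[0,1,12],[0,0,14],[0,0,14],[0,0,10],[0,0,6],[0,0,2],[0,0,0]], "twist": [[0,0,0],[0,0,0],[0,0,0],[0,0,0],[0,0,0],[0,0,0],[0,0,0],[0,0,0]], "claw": [-0.5,-0.5,-0.5,-0.5,-0.5,-0.5,-0.5,-0.5]}}

```text
clock: 11.27
position: [0.444, 0.3882, 0.0657]
eef_rot: [-0.001, -0.107, 0.994, -0.0]
wrist_force: [0.1, -0.2, -1.4]
width: 0.0422
```

```bash
python3 go.py 0.4435 0.389 0.056 12.6
```

```text
clock 11.27 pos [0.444  0.3882 0.0657] w 0.0422 F [ 0.1 -0.2 -1.4] q [ 0.7   0.63  1.8   0.    0.72 -1.09]
tool slide mm [0.3 0.9 9.7] | in goal frame [0.3 0.9 9.7] twist deg [-0.02 -0.17 -0.28]
```

Request:
{"method": "send_rows", "body": {"slide": [[0,0,2],[0,0,3],[0,0,2],[0,0,1],[0,0,0.5],[0,0,0],[0,0,0],[0,0,0]], "twist": [[0,0,0],[0,0,0],[0,0,0],[0,0,0],[0,0,0],[0,0,0],[0,0,0],[0,0,0]], "claw": [-0.5,-0.5,-0.5,-0.5,-0.5,-0.5,-0.5,-0.5]}}

```text
clock: 11.93
position: [0.4455, 0.3895, 0.059]
eef_rot: [0.001, -0.107, 0.994, 0.001]
wrist_force: [-0.5, -0.4, -1.5]
width: 0.0426
```

```bash
python3 go.py 0.4435 0.389 0.055 12.6; python3 - <<'E'
from bench import optics
import cv2,pickle
for n,o in [("scene",(180,200,330,330)),("top",(80,150,240,270))]:
    d=optics.read_camera(n); pickle.dump(d,open(n+"7.pkl","wb"))
    cv2.imwrite(f"pics/{n}7.png",cv2.resize(d["frame"][o[1]:o[3],o[0]:o[2],::-1],None,fx=4,fy=4,interpolation=cv2.INTER_CUBIC))
E
```

```text
clock 11.93 pos [0.4455 0.3895 0.059 ] w 0.0426 F [-0.5 -0.4 -1.5] q [ 0.7   0.64  1.8   0.    0.7  -1.09]
tool slide mm [ 2.1 -0.   4. ] | in goal frame [ 2.1 -0.   4. ] twist deg [ 0.1   0.07 -0.28]
```

View pics/top7.png

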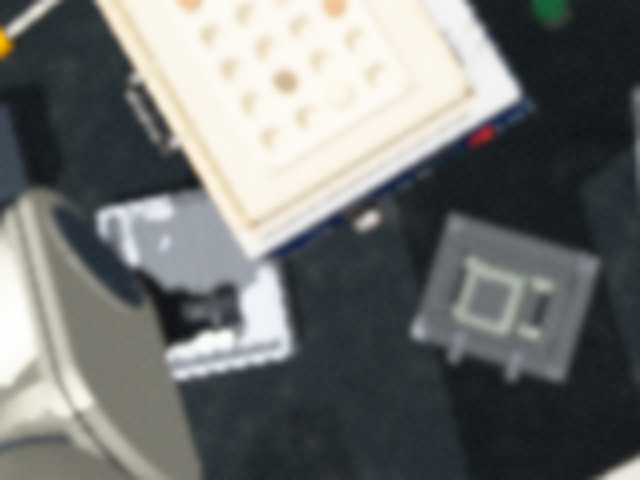

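View pics/scene7.png

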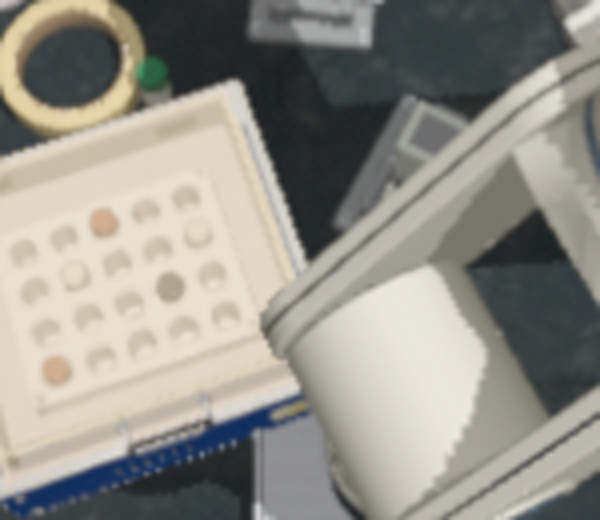

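Request:
{"method": "send_rows", "body": {"slide": [[0,0,1.5],[0,0,1.5],[0,0,1.5],[0,0,0.5],[0,0,0],[0,0,0],[0,0,0],[0,0,0]], "twist": [[0,0,0],[0,0,0],[0,0,0],[0,0,0],[0,0,0],[0,0,0],[0,0,0],[0,0,0]], "claw": [-0.5,-0.5,-0.5,-0.5,-0.5,-0.5,-0.5,-0.5]}}

```text
clock: 12.7
position: [0.4459, 0.3899, 0.0553]
eef_rot: [0.001, -0.107, 0.994, 0.001]
wrist_force: [0.3, 0.6, 0.5]
width: 0.0421
```

```bash
python3 go.py 0.4435 0.389 0.055 12.6
```

```text
clock 12.7 pos [0.4459 0.3899 0.0553] w 0.0421 F [0.3 0.6 0.5] q [ 0.7   0.64  1.8   0.    0.7  -1.09]
tool slide mm [ 2.6 -0.4  0.3] | in goal frame [ 2.6 -0.4  0.3] twist deg [ 0.14  0.14 -0.28]
```

Floor contact: the wrist force went from −1.5 to +0.5 N at the height I expected. Opening gently.

Request:
{"method": "send_rows", "body": {"slide": [[0,0,0],[0,0,0],[0,0,0],[0,0,0],[0,0,0],[0,0,0],[0,0,0],[0,0,0]], "twist": [[0,0,0],[0,0,0],[0,0,0],[0,0,0],[0,0,0],[0,0,0],[0,0,0],[0,0,0]], "claw": [0.1,0.2,0.3,0.4,0.5,0.6,0.7,0.7]}}

```text
clock: 13.37
position: [0.4462, 0.3901, 0.055]
eef_rot: [0.001, -0.107, 0.994, 0.001]
wrist_force: [0.1, -0.5, -0.1]
width: 0.0728
```

```bash
python3 go.py 0.4435 0.389 0.18 12.6
```

```text
clock 13.37 pos [0.4462 0.3901 0.055 ] w 0.0728 F [ 0.1 -0.5 -0.1] q [ 0.7   0.64  1.8   0.    0.7  -1.09]
tool slide mm [   2.5   -0.2 -125. ] | in goal frame [   2.9   -0.5 -125. ] twist deg [ 0.14  0.15 -0.28]
```

Request:
{"method": "send_rows", "body": {"slide": [[0,0,-3],[0,0,-8],[0,0,-14],[0,0,-18],[0,0,-22],[0,0,-22],[0,0,-22],[0,0,-20]], "twist": [[0,0,0],[0,0,0],[0,0,0],[0,0,0],[0,0,0],[0,0,0],[0,0,0],[0,0,0]], "claw": [0.75,0.75,0.75,0.75,0.75,0.75,0.75,0.75]}}

```text
clock: 14.03
position: [0.4435, 0.3877, 0.1882]
eef_rot: [-0.002, -0.107, 0.994, -0.001]
wrist_force: [-0.3, -0.0, 0.0]
width: 0.0744
```

Request:
{"method": "send_rows", "body": {"slide": [[0,10,-20],[0,25,-10],[0,35,0],[0,35,0],[0,35,0],[0,25,0],[0,10,0],[0,0,0]], "twist": [[0,0,0],[0,0,0],[0,0,0],[0,0,0],[0,0,0],[0,0,0],[0,0,0],[0,0,0]], "claw": [0.75,0.75,0.75,0.75,0.75,0.75,0.75,0.75]}}

```text
clock: 14.7
position: [0.4072, 0.5665, 0.2353]
eef_rot: [0.004, -0.105, 0.994, 0.005]
wrist_force: [-0.6, -0.2, -0.7]
width: 0.0744
```

```bash
python3 go.py 0.4435 0.389 0.18 12.6; python3 - <<'E'
from fit import *
from bench import optics
p=np.array([.4459,.3899,np.radians(12.3)]); tr=np.array([.4705,.383,np.radians(12.6)])
it=[(rect(p,.036,.036,.098),(255,0,255)),(rect(p,.04,.06,.004),(0,255,0)),(rect(tr,.12,.11,.025),(0,0,255))]
for n,o,w,h in [("scene",(200,170),150,160),("top",(80,150),210,120)]:
    d=optics.read_camera(n); pickle.dump(d,open(n+"8.pkl","wb"))
    draw(d,np.array(o),3.75,h,w,f"pics/{n}8.png",it)
E
```

```text
clock 14.7 pos [0.4072 0.5665 0.2353] w 0.0744 F [-0.6 -0.2 -0.7] q [ 0.93  0.53  1.47  0.    1.12 -0.85]
tool slide mm [   2.2 -181.6   53.8] | in goal frame [   3.3 -181.1   55.3] twist deg [ 0.46  0.51 -0.5 ]
round [0.57197069 0.03480468 0.11771935] 6.744822101488932 0.6123876581412162 [ 0.3  0.5 -0.4 -0.2 -0.1  0.4  0.2 -0.6]
square [ 0.46440116  0.17711926 -0.2788392 ] -15.976309306278011 0.31097765639046315 [-0.3 -0.1  0.2  0.3  0.1 -0.2 -0.   0. ]
tray [0.47136775 0.38191314 0.22061829] 12.640497169522703 1.1475615736478915 [ 1.1  0.2 -0.8 -0.5 -1.1  0.4  0.8 -0.1]
tray2 [0.47132377 0.38192674 0.21843654] 12.515492083914445 2.3698227661465694 [-0.3  2.4  1.4  1.   0.3 -1.7 -1.4 -1.6]
```

View pics/top8.png

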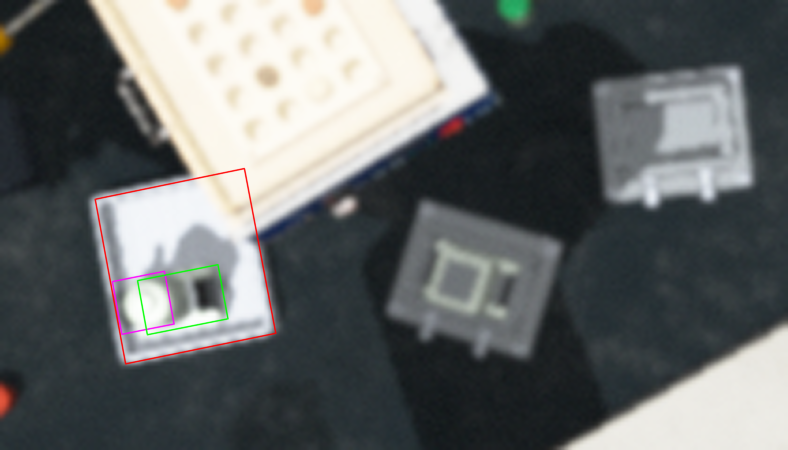

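View pics/scene8.png

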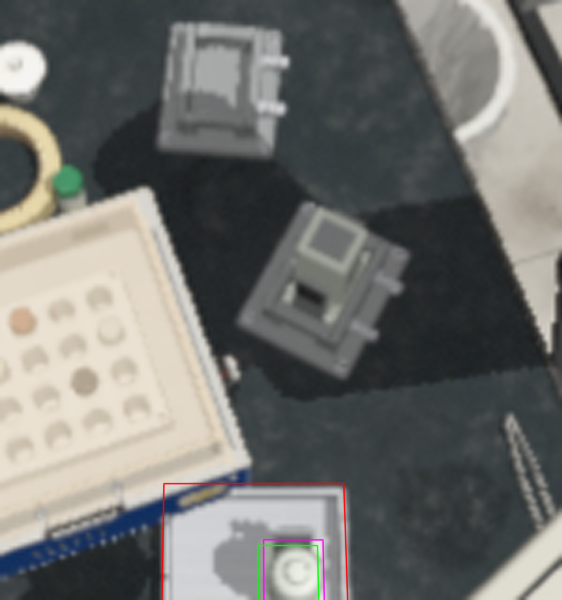

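The round cartridge stands upright in the tray: its top is at (148,303) in the top picture, inside the wireframe I predicted. The round dock is empty and the square cartridge hasn't moved. I'll let the arm settle, then hand in.

Request:
{"method": "send_rows", "body": {"slide": [[0,0,0],[0,0,0],[0,0,0],[0,0,0],[0,0,0],[0,0,0],[0,0,0],[0,0,0]], "twist": [[0,0,0],[0,0,0],[0,0,0],[0,0,0],[0,0,0],[0,0,0],[0,0,0],[0,0,0]], "claw": [0.75,0.75,0.75,0.75,0.75,0.75,0.75,0.75]}}

```text
clock: 15.47
position: [0.4104, 0.5568, 0.2349]
eef_rot: [0.003, -0.101, 0.995, 0.002]
wrist_force: [-0.7, 0.4, 0.2]
width: 0.0744
```

```bash
python3 -c "
from bench import r
o=r.get_obs();print(o['position'],o['joint_velocities'].round(3),o['wrist_force'].round(1));print(r.finish_job())"
```

```text
[0.41038987 0.55676178 0.23489778] [-0.003 -0.004  0.002 -0.    -0.    -0.001] [-0.7  0.4  0.2]
the job is handed in; nothing more can be done
None
```

I pinched the round cartridge's tabs at 28 N, lifted it straight out of its dock, lowered it into the tray while still held, released it and backed off. I handed the job in at about 15.5 s; no verdict is reported.

**Last checks:**
- **Round cartridge:** both pictures show it standing upright in the tray, about 25 mm off centre along the tray's x and 12 mm along its y. It sits 2–3 mm from where I predicted, well inside the limits.
- **Square cartridge:** it looks unmoved in its dock.
- **Arm:** at rest and clear of everything, with no wrist force beyond noise.

**One disagreement:** the grip stopped at 42.4 mm, not the 46 mm given for fully pressed tabs. It held at 41.9–42.6 mm until release, and the cartridge came free cleanly.

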